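Tighten and line up the twin-spout buffer head

TASK

Screw the orange twin-spout head on the buffer filling stand clockwise until you feel it bite on its rubber gasket, then carry on only as far as the next position where its two spouts stand over the two white funnels: never stop short of the bite, and never go on to a later line-up, which crushes the gasket. Handle the head gently, let go of it, and then open the supply by throwing the red lever all the way over. Leave everything else on the bench where it is.

Things in the scene. Friction and masses are not known exactly. Their poses are not given: they have to be found in the camera images.
- stand: Fixed blue filling stand: plate 220 x 110 x 12 mm, 42 mm aluminium post in its middle. Origin: centre of the plate's underside, on the bench; the vertical screw axis passes through it. Its x axis runs along the plate through both funnels (each 75 mm from the axis).
- neck: Brass threaded neck, 40 mm across, fixed on the post; origin on the screw axis 115 mm above the bench. At its top, hidden under the head, is a rubber gasket whose height varies unseen: the bite comes up to 1.5 rad before or 1.2 rad after the first line-up. If the head has bitten at the line-up, stop there; if not, go half a turn more (also safe if it bit within the last 0.25 rad).
- head: Twin-spout head: grey flange 48 mm across, 14 mm high, with two alike, opposed 10 mm steel spouts along its x axis (reach 80 mm, top 12 mm above the flange's underside), and an orange knob on it. Origin: on the screw axis at the flange's underside, about 135 mm above the bench. It lines up with the funnels every half turn; it starts loose, 2.0 to 2.5 rad of clockwise turning before the first line-up.
- knob_top (a point): Top centre of the orange hexagon knob (46 mm across flats, one pair of flats square to the spouts; 44 mm high), 58 mm above the head's origin; its white bar runs along the spouts. Thread: clockwise from above goes down 4 mm a turn, no hard stop, stays where left. Grip it with 25 to 35 N, never over 45. Thread friction is about 0.28 N m; from the bite on the gasket pushes back with 0.15 N m more, at once, then 0.03 N m more per rad, less than the friction holds.
- spout_a (a point): lower end of one spout, 75 mm from the screw axis on the head's +x side
- spout_b (a point): lower end of the other spout, on the head's -x side
- funnel_a (a point): centre of the mouth (44 mm across, 110 mm above the bench) of the white funnel on the stand's +x side
- funnel_b (a point): the same of the funnel on the stand's -x side
- valve_base: Fixed grey supply valve block, 70 x 50 x 25 mm. Origin: centre of its underside. The lever's pivot runs along its y axis, 22 mm above the bench, over the origin.
- valve (a joint): Red-balled valve lever, pivot to ball 80 mm: 0 = shut (leaning 0.5 rad towards the block's -x), 1.0 rad = fully open (leaning 0.5 rad towards its +x). A light push (about 1 N at the ball) moves it and it stays where it is left.
- valve_tip (a point): centre of the red ball (26 mm across) at the end of the valve lever; about 92 mm above the bench when shut
- tube_rack: bystander: green tube rack with capped tubes, 100 x 160 x 62 mm; origin at the centre of its underside
- beaker: bystander: glass beaker, 70 mm across, 85 mm high; origin at the centre of its underside
- reagent: bystander: amber reagent bottle, 68 mm across, 150 mm high; origin at the centre of its underside
- tip_box: bystander: red box with clear lid, 85 x 120 x 75 mm; origin at the centre of its underside
- dishes: bystander: stack of round dishes, 88 mm across, 41 mm high; origin at the centre of its underside
- marker: bystander: blue marker pen lying along its x axis, 140 x 13 x 13 mm; origin at the underside of its middle

How it is judged:
By the outcome, as a careful person would: the job done as asked, in the order asked, and still so for the second after the job is handed in, with the robot touching nothing.
It also fails if it takes over 72 s, if anything falls off the work surface, if the arm or the gripper's body presses on something with over 40 N, if the wrist force passes 120 N, or if a joint passes its speed limit or range.

ROBOT

A 6-joint arm with a two-finger parallel gripper is mounted at the origin on the work surface. World frame = base frame: x ahead of the robot, y to its left, z up, the work surface at z = 0. Lengths are in mm, angles in rad, forces in N, time in s.
With the tool pointing down it reaches from about 350 to 775 mm from the base axis. Payload 7.3 kg.
Tool frame: the origin (TCP) lies at the very end of the fingers, on their centre line; the grasp point (between the pads) lies bot.grip_point_offset behind it (bot.grip_point_offset is the distance from the TCP to the grasp point, in mm); z points along the fingers, y is the line along which they close (so a half turn about z gives the same grasp; the last joint's range is limited). The gripper opens to 92 mm and grips with 3 to 60 N. Pads are 19 mm wide; open, the fingers measure 130 mm over their backs; the gripper's body (75 mm by 190 mm) begins 47 mm behind the grasp point.
Start: joints at [-1.472, 0.342, 1.524, -0, 1.275, -0.146], TCP at [127.262, -509.362, 226.741] pointing down, gripper open.
Joint ranges: [-2.53, 2.53], [-0.77, 2.02], [0.04, 2.7], [-1, 4.14], [0.28, 2.66], [-3.11, 3.11]. Speed limits (rad/s): [2.57, 2.57, 3.14, 3.14, 3.14, 3.14].

INTERFACE

Orientations are given as [roll, pitch, yaw] about the fixed x, y, z axes, in that order (R = Rz(yaw) Ry(pitch) Rx(roll)).
In Python, from plant import bot gives the robot as it stands. The module is installed in compiled form; this text tells all that it offers.
- The arm moves only by the tool carry_out, never from a script. Its argument "plan" is a list of rows, each an object of numbers: "tx", "ty", "tz": the shift along the world's x, y, z in mm; "rx", "ry", "rz": the turn, a rotation vector about the world's x, y, z in rad. A call has 1 to 12 rows; each row shifts and turns the commanded pose from where the row before left it; what a row does not reach is not made up. A row lasts 1/10 s, in which the tool goes at most 50 mm and 8.59 degrees, less where a joint would pass 70% of its speed; a pose out of reach is approached as far as the arm can. A call with a gripper value outside its range is refused whole. "gripper" is the closure, from 0 (fully open) to 1 (shut), set as the call begins (left out, the last holds). The fingers move at their own pace and stop on an object; the grip force is fixed at half the most. Time passes only in rows, so rows that do not move let the fingers close. It gives the time, the measured TCP pose, the force, the opening and the grip force at its end, in the units of the state.
- bot.get_obs(): the state, without advancing time (a new reading comes with each control period).
- bot.capture(name): name is "scene" or "side" or "wrist"; returns the picture (400x640x3 uint8, red, green, blue); there is no depth.
- bot.camera_model(name): a dict with "camera_matrix" (3x3 intrinsics, pixels), "dist" ([k1, k2, p1, p2, k3] as OpenCV has them; the pictures are not rectified), "R" (3x3) and "t" (3): a world point X has camera coordinates R X + t. Camera axes: x right, y down, z forward; pixel columns grow to the right and rows downward; lengths in mm; the calibration is good to about 2 mm. A picture is of the moment at which its call begins: read the wrist's pose just before it. camera_model takes no time and is no camera call; for the wrist camera it gives the pose at the moment of the call.
- bot.close_job(): hands the job in; it is judged then, once.
The state is a dict: "time": time; "joint_positions": joint angles; "dq": joint speeds; "tau": joint torques, N m; "tool_pos": TCP position; "tcp_rot": TCP orientation; "contact_force": force on the tool from outside, world axes, zero at the start; "moment": the same for the moment, N m; "grip_width": finger opening in mm; "finger_force": force on a finger pad.
Only numpy, scipy, OpenCV 4.12 (cv2) and the standard library are available. Lean on these libraries where they do the work, as an engineer would, in place of code of your own. Each camera call takes 0.05 s, during which the arm holds its last target. There are 200 camera calls.

## Working session

There is one attempt and no reset: what is moved stays moved. The work goes in short steps, Python scripts to look and compute and a tool call to move; the robot and the scene stay as the last step left them, time stands still between calls to the robot, and variables do not carry over. Pictures are saved under pics/ and viewed, at most 10 in all, crops included, and the job is handed in when it is done.

Besides the shell and the picture viewer there is one more tool, called after "Request:" as name(argument=value, ...), one argument or row to a line, values as JSON. carry_out: Moves the arm, as the interface text tells. Its arguments: {"type":"object","properties":{"plan":{"type":"array"},"gripper":{"type":"number"}},"required":["plan"]}

```bash
mkdir -p pics; python3 - <<'E'
from plant import bot
import cv2,numpy as np
o=bot.get_obs();print(o, bot.grip_point_offset)
ims=[]
for n in("scene","side","wrist"):
    m=bot.camera_model(n);im=bot.capture(n);cv2.imwrite(f"pics/{n}0.png",im[:,:,::-1])
    print(n,np.round(m["camera_matrix"],1).tolist(),np.round(m["dist"],3),np.round(m["R"],3).tolist(),np.round(m["t"],1))
E
```

```text
{'time': 0.0, 'joint_positions': array([-1.47198224e+00,  3.42729263e-01,  1.52502648e+00,  5.08797427e-06,
        1.27542944e+00, -1.46045982e-01]), 'dq': array([-0.00057355, -0.000126  , -0.00018224,  0.00087115,  0.00044516,
       -0.00124077]), 'tau': array([ 1.97524344e-06, -4.31246388e+01, -2.44217277e+01,  7.18209660e-02,
        5.60831744e-02, -1.36314752e-04]), 'tool_pos': array([ 127.22846793, -508.91608689,  226.03828429]), 'tcp_rot': array([-3.14001778e+00, -2.36570315e-04,  2.44858398e-01]), 'contact_force': array([-0.11809973, -0.42741612,  0.44784656]), 'moment': array([-0.00725227,  0.0104599 , -0.0010688 ]), 'finger_force': 0.0, 'grip_width': 91.92880106976813} 18.8
scene [[442.4, 0.0, 326.9], [0.0, 442.4, 196.4], [0.0, 0.0, 1.0]] [-0.089  0.     0.     0.     0.   ] [[-0.723, 0.691, 0.001], [0.548, 0.574, -0.609], [-0.421, -0.439, -0.793]] [ 439.8 -240.3 1623.1]
side [[435.6, 0.0, 316.1], [0.0, 435.6, 199.8], [0.0, 0.0, 1.0]] [-0.083  0.     0.     0.     0.   ] [[0.965, -0.26, 0.02], [-0.16, -0.65, -0.743], [0.206, 0.714, -0.669]] [-574.4  184.  1084.9]
wrist [[353.6, 0.0, 316.3], [0.0, 353.6, 197.2], [0.0, 0.0, 1.0]] [-0.069  0.     0.     0.     0.   ] [[0.242, -0.97, -0.002], [-0.935, -0.234, 0.266], [-0.258, -0.063, -0.964]] [-522.6  -32.3  390.2]
```

View pics/scene0.png

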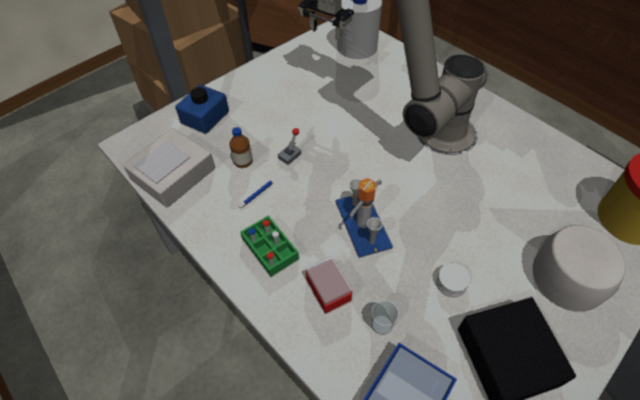

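View pics/side0.png

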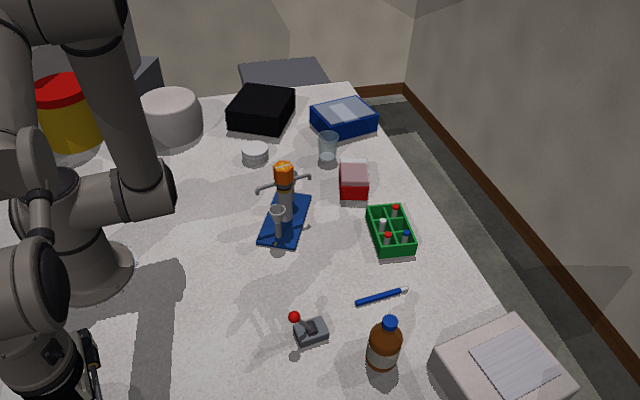

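The scene view shows the knob at about (367,187) and the red lever ball at (296,131). In the side view they are at (284,170) and (294,317), and the blue plate is visible in both. Next I cast rays.

```bash
cat > h.py <<'E'
from plant import bot
import cv2,numpy as np
def ray(m,uv):
    K,R,t=(np.array(m[k],float) for k in("camera_matrix","R","t"))
    n=cv2.undistortPoints(np.array([[uv]],float),K,np.array(m["dist"],float))[0,0]
    return -R.T@t.ravel(), R.T@np.array([n[0],n[1],1])
def plane(m,uv,z):
    c,d=ray(m,uv);return c+d*(z-c[2])/d[2]
def tri(m1,u1,m2,u2):
    (a,d),(b,e)=ray(m1,u1),ray(m2,u2)
    s=np.linalg.lstsq(np.c_[d,-e],b-a,rcond=None)[0]
    p,q=a+s[0]*d,b+s[1]*e;return (p+q)/2,np.linalg.norm(p-q)
def proj(m,X):
    return cv2.projectPoints(np.array([X],float),cv2.Rodrigues(np.array(m["R"],float))[0],np.array(m["t"],float),np.array(m["camera_matrix"],float),np.array(m["dist"],float))[0][0,0]
def blobs(im,lo,hi,amin=15):
    """components of an HSV range: area, centroid, contour"""
    h=cv2.cvtColor(im,cv2.COLOR_RGB2HSV);mk=cv2.inRange(h,np.array(lo),np.array(hi))
    cs,_=cv2.findContours(mk,cv2.RETR_EXTERNAL,cv2.CHAIN_APPROX_NONE)
    out=[]
    for c in cs:
        M=cv2.moments(c)
        if M["m00"]>=amin: out.append((M["m00"],np.array([M["m10"],M["m01"]])/M["m00"],c))
    return sorted(out,key=lambda b:-b[0])
E
python3 - <<'E'
from h import *
ms={n:bot.camera_model(n) for n in("scene","side")}
im={n:cv2.imread(f"pics/{n}0.png")[:,:,::-1].copy() for n in ms}
for n in ms:
    print(n)
    for name,lo,hi in(("orange",(8,170,90),(17,255,255)),("red",(0,180,90),(6,255,255)),("blue",(105,150,60),(120,255,255))):
        for a,c,k in blobs(im[n],lo,hi)[:5]: print(name,a,np.round(c,1),cv2.boundingRect(k), np.round(cv2.boxPoints(cv2.minAreaRect(k))).tolist() if name=="blue" and a>200 else "")
E
```

```text
scene
orange 162.0 [366.  192.5] (359, 179, 16, 23) 
orange 80.0 [238.3 143.8] (233, 138, 12, 11) 
red 234.5 [634.9 169.4] (629, 154, 11, 35) 
red 133.5 [337.4 302.7] (324, 294, 27, 18) 
red 17.0 [269.7 255.1] (267, 253, 6, 5) 
red 17.0 [265.7 222.2] (263, 220, 6, 5) 
blue 837.0 [360.9 231.4] (337, 197, 55, 59) [[336.0, 201.0], [367.0, 188.0], [391.0, 247.0], [360.0, 259.0]]
blue 802.5 [198.9 107.9] (177, 86, 48, 46) [[172.0, 114.0], [192.0, 77.0], [225.0, 96.0], [205.0, 132.0]]
blue 183.0 [403.1 372.8] (364, 344, 92, 56) 
blue 55.5 [257.5 192.1] (245, 182, 26, 21) 
blue 40.5 [236.4 131.5] (233, 128, 8, 8) 
side
orange 192.5 [282.6 174.7] (273, 161, 20, 24) 
red 852.0 [58.4 87.6] (35, 72, 47, 30) 
red 305.0 [354.4 192.6] (341, 186, 28, 14) 
red 84.5 [293.6 316.4] (288, 311, 12, 12) 
red 24.5 [387.4 234. ] (385, 231, 6, 7) 
red 19.5 [395.4 206.4] (393, 204, 6, 6) 
blue 1155.5 [286.4 225.7] (256, 193, 55, 57) [[255.0, 243.0], [273.0, 184.0], [311.0, 196.0], [293.0, 255.0]]
blue 779.0 [350.4 125. ] (310, 96, 69, 45) [[307.0, 107.0], [373.0, 93.0], [382.0, 131.0], [316.0, 145.0]]
blue 215.0 [377.7 296.5] (355, 288, 46, 18) [[355.0, 300.0], [399.0, 287.0], [401.0, 293.0], [356.0, 306.0]]
blue 183.0 [389.5 322.6] (382, 315, 16, 17) 
blue 29.0 [405.9 232.2] (403, 229, 7, 7)
```

```bash
python3 - <<'E'
from h import *
ms={n:bot.camera_model(n) for n in("scene","side")}
p,e=tri(ms["scene"],(366,190.5),ms["side"],(283.5,172.5));print("knob mid",p.round(1),e)
p,e=tri(ms["scene"],(296,131),ms["side"],(293.6,316.4));print("ball",p.round(1),e)
a=cv2.imread("pics/scene0.png");b=cv2.imread("pics/side0.png")
r=lambda i,x,y:cv2.resize(i[y:y+75,x:x+100],(400,300),interpolation=cv2.INTER_CUBIC)
cv2.imwrite("pics/c1.png",np.vstack([np.hstack([r(a,315,172+10),r(b,240,155)]),np.hstack([r(a,250,110),r(b,260,290)])]))
for n,cs in(("scene",[(336,201),(391,247),(375,255)]),("side",[(256,243),(311,196),(294,250)])):
    pass
for n in ms:
    im=cv2.imread(f"pics/{n}0.png")[:,:,::-1].copy()
    k=blobs(im,(105,150,60),(120,255,255))[0][2]
    h=cv2.convexHull(k);q=cv2.approxPolyDP(h,4,True)[:,0]
    for u in q: print(n,u,plane(ms[n],u,12).round(0)[:2])
E
```

```text
knob mid [523.2  69.7 169.2] 1.2248873335279262
ball [ 460.7 -307.5   92.2] 2.167917034054022
scene [391 246] [525. 188.]
scene [359 255] [615. 143.]
scene [337 201] [524. -42.]
scene [349 197] [484. -27.]
scene [383 229] [497. 131.]
side [310 196] [613. 136.]
side [293 249] [517. -57.]
side [256 242] [426.  -9.]
side [268 212] [479.  98.]
side [294 193] [569. 161.]
```

View pics/c1.png

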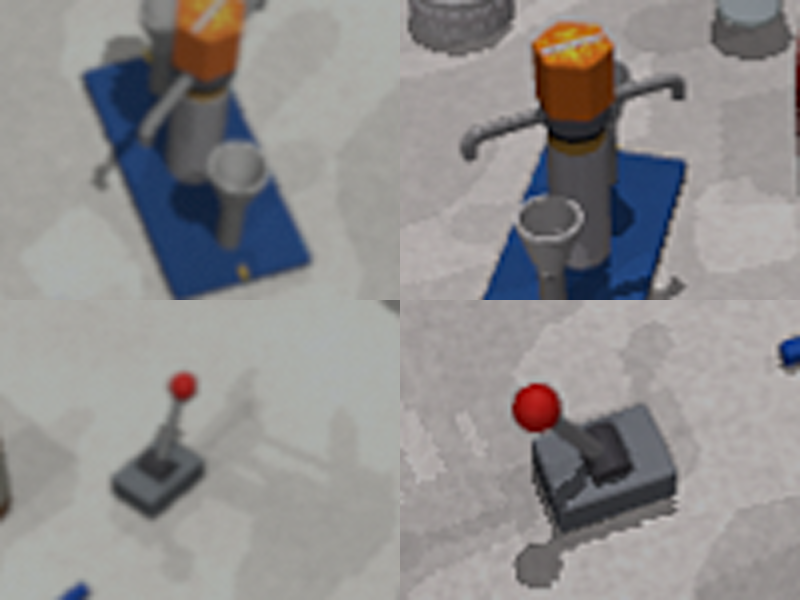

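The crops show the stand with the head's spouts about 50° off the plate's axis and the white bar along them. The lever leans towards world −x, −y from its block. Screw axis is near (523,70), the ball near (461,−308,92). Setting out with the wrist turned back, so one grip has the full clockwise range.

Request:
carry_out(
  plan=[
    {"tz":25,"rz":0.14},
    {"tx":26,"ty":38,"tz":5,"rz":0.145},
    {"tx":26,"ty":38,"tz":5,"rz":0.145},
    {"tx":26,"ty":38,"tz":5,"rz":0.145},
    {"tx":26,"ty":38,"tz":5,"rz":0.145},
    {"tx":26,"ty":38,"tz":5,"rz":0.145},
    {"tx":26,"ty":38,"tz":5,"rz":0.145},
    {"tx":26,"ty":38,"tz":5,"rz":0.145},
    {"tx":26,"ty":38,"tz":5,"rz":0.145},
    {"tx":26,"ty":38,"rz":0.145},
    {"tx":26,"ty":38,"rz":0.145},
    {"tx":26,"ty":38,"rz":0.145},
  ],
  gripper=0,
)

```text
invalid input at $.plan[0]: expected keys tx, ty, tz, rx, ry, rz
```

Request:
carry_out(
  plan=[
    {"tx":27,"ty":40,"tz":10,"rz":0.145},
    {"tx":27,"ty":40,"rz":0.145},
    {"tx":27,"ty":40,"rz":0.145},
    {"tx":20,"ty":32,"rz":0.145},
    {"rz":0.145},
    {"rz":0.145},
    {"rz":0.145},
    {"rz":0.145},
    {"rz":0.145},
    {"rz":0.145},
    {"rz":0.145},
    {},
  ],
)

```text
invalid input at $.plan[0]: expected keys tx, ty, tz, rx, ry, rz
```

```bash
python3 - <<'E'
from h import *
import pickle
o=bot.get_obs();print(o["time"],o["tool_pos"].round(1),o["tcp_rot"].round(3),o["joint_positions"].round(3))
m=bot.camera_model("wrist");im=bot.capture("wrist");cv2.imwrite("pics/w1.png",im[:,:,::-1])
pickle.dump(m,open("w1.pkl","wb"))
print(proj(m,(523,70,193)).round(0))
E
```

```text
0.15 [ 127.2 -509.   226.2] [-3.14  -0.     0.245] [-1.472  0.343  1.525  0.     1.275 -0.146]
[16823. 17497.]
```

View pics/w1.png

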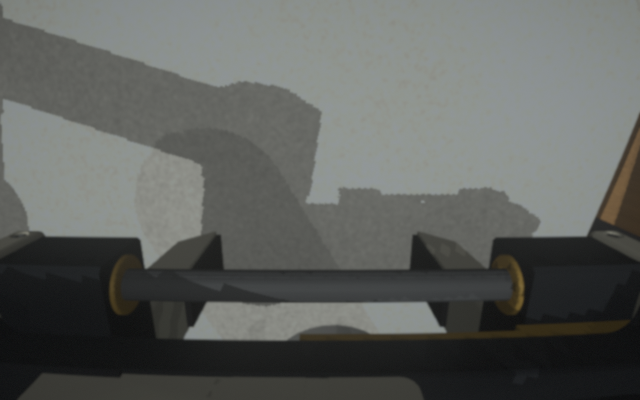

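The wrist view shows empty bench, and the gripper hides everything below about row 235. The rows need all six keys, so I'm sending the move again, stopping 60 mm short so the knob falls in the clear upper half.

Request:
carry_out(
  plan=[
    {"tx":27,"ty":38,"tz":6,"rx":0,"ry":0,"rz":0.149},
    {"tx":27,"ty":38,"tz":6,"rx":0,"ry":0,"rz":0.149},
    {"tx":27,"ty":38,"tz":6,"rx":0,"ry":0,"rz":0.149},
    {"tx":27,"ty":38,"tz":6,"rx":0,"ry":0,"rz":0.149},
    {"tx":27,"ty":38,"tz":6,"rx":0,"ry":0,"rz":0.149},
    {"tx":27,"ty":38,"tz":6,"rx":0,"ry":0,"rz":0.149},
    {"tx":27,"ty":38,"tz":6,"rx":0,"ry":0,"rz":0.149},
    {"tx":27,"ty":38,"tz":6,"rx":0,"ry":0,"rz":0.149},
    {"tx":27,"ty":38,"tz":6,"rx":0,"ry":0,"rz":0.149},
    {"tx":27,"ty":38,"tz":6,"rx":0,"ry":0,"rz":0.149},
    {"tx":27,"ty":38,"tz":6,"rx":0,"ry":0,"rz":0.149},
    {"tx":27,"ty":38,"tz":6,"rx":0,"ry":0,"rz":0.149},
  ],
  gripper=0,
)

```text
time: 1.4
tool_pos: [452.0, -51.5, 299.1]
tcp_rot: [3.141, 0.0, 2.039]
contact_force: [1.0, -1.4, -0.0]
grip_width: 91.6
finger_force: 0.0
```

Request:
carry_out(
  plan=[
    {"tx":29,"ty":40,"tz":0,"rx":0,"ry":0,"rz":0.149},
    {"tx":29,"ty":40,"tz":0,"rx":0,"ry":0,"rz":0.149},
    {"tx":29,"ty":40,"tz":0,"rx":0,"ry":0,"rz":0.149},
    {"tx":29,"ty":40,"tz":0,"rx":0,"ry":0,"rz":0.149},
    {"tx":0,"ty":0,"tz":0,"rx":0,"ry":0,"rz":0.149},
    {"tx":0,"ty":0,"tz":0,"rx":0,"ry":0,"rz":0.149},
    {"tx":0,"ty":0,"tz":0,"rx":0,"ry":0,"rz":0.149},
    {"tx":0,"ty":0,"tz":0,"rx":0,"ry":0,"rz":0.149},
    {"tx":0,"ty":0,"tz":0,"rx":0,"ry":0,"rz":0.149},
    {"tx":0,"ty":0,"tz":0,"rx":0,"ry":0,"rz":0.149},
    {"tx":0,"ty":0,"tz":0,"rx":0,"ry":0,"rz":0.149},
    {"tx":0,"ty":0,"tz":0,"rx":0,"ry":0,"rz":0.149},
  ],
)

```text
time: 2.6
tool_pos: [567.1, 106.6, 298.4]
tcp_rot: [3.141, -0.001, -2.456]
contact_force: [0.6, -0.1, -1.1]
grip_width: 91.8
finger_force: 0.0
```

```bash
python3 - <<'E'
from h import *
import pickle
o=bot.get_obs();print(o["time"],o["tool_pos"].round(1),o["tcp_rot"].round(3),o["joint_positions"].round(3))
m=bot.camera_model("wrist");im=bot.capture("wrist");cv2.imwrite("pics/w2.png",im[:,:,::-1])
pickle.dump(m,open("w2.pkl","wb"))
print(proj(m,(523,70,193)).round(0))
E
```

```text
2.6 [567.1 106.6 298.4] [ 3.141e+00 -1.000e-03 -2.456e+00] [ 0.053  0.399  1.241  0.     1.502 -2.203]
[314. 118.]
```

View pics/w2.png

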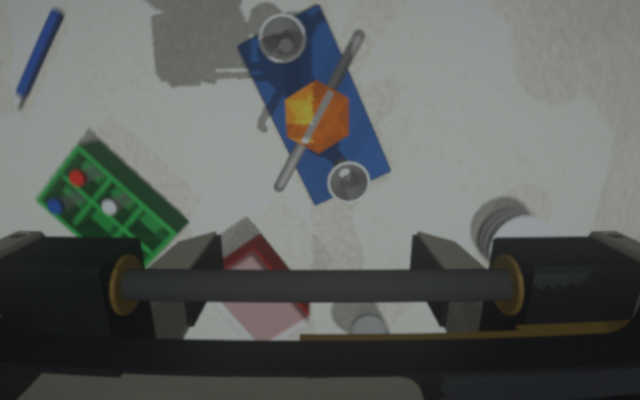

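The wrist view shows the knob centre at about (318,117) and the spouts ending near (359,33) and (279,187). The funnel mouths are near (282,37) and (349,181). Refining these with masks and ellipses.

```bash
cat > meas.py <<'E'
from h import *
def meas(im,m,axis):
    """funnel mouths by Hough circle near seeds (wide blobs); knob by orange; spout direction by the bar"""
    g=cv2.cvtColor(im,cv2.COLOR_RGB2GRAY)
    c=cv2.HoughCircles(cv2.medianBlur(g,3)[:235],cv2.HOUGH_GRADIENT,1,40,param1=90,param2=18,minRadius=18,maxRadius=28)
    out=[]
    for x,y,r in (c[0] if c is not None else []):
        p=plane(m,(x,y),110);q=plane(m,(x+r,y),110)
        d=np.linalg.norm(p[:2]-axis)
        if 60<d<90: out.append(p); print("funnel",(x,y),p.round(1),"mouth dia",round(2*np.linalg.norm(p-q),1),"from axis",d.round(1))
    return out
E
python3 - <<'E'
from meas import *
import pickle
m=pickle.load(open("w2.pkl","rb"));im=cv2.imread("pics/w2.png")[:,:,::-1].copy()
f=meas(im,m,np.array([523,70]))
if len(f)==2:
    d=f[0]-f[1];print("stand mid",(f[0]+f[1])/2,"sep",np.linalg.norm(d),"ang",np.degrees(np.arctan2(d[1],d[0])))
# orange hull, knob top
h=cv2.cvtColor(im,cv2.COLOR_RGB2HSV);mk=cv2.inRange(h,np.array((7,120,60)),np.array((30,255,255)))
mk[235:]=0;ks=[k for k in cv2.findContours(mk,cv2.RETR_EXTERNAL,cv2.CHAIN_APPROX_NONE)[0]if cv2.contourArea(k)>100]
hu=cv2.convexHull(np.vstack(ks));M=cv2.moments(hu);c=(M["m10"]/M["m00"],M["m01"]/M["m00"])
P=np.array([plane(m,u,193)[:2] for u in cv2.approxPolyDP(hu,5,True)[:,0].astype(float)])
print("knob c",c,plane(m,c,193).round(1));print("verts",P.round(1).tolist())
print("edge ang mod60",[round(float(np.degrees(np.arctan2(*(b-a)[::-1]))%60),1) for a,b in zip(P,np.roll(P,-1,0))],[round(float(np.linalg.norm(b-a)),1) for a,b in zip(P,np.roll(P,-1,0))])
for a,b in(((359,33),(279,187)),):
  p,q=plane(m,a,141),plane(m,b,141);d=p-q;print("spouts",p.round(1),q.round(1),np.linalg.norm(d).round(1),(p+q)/2,"ang",np.degrees(np.arctan2(d[1],d[0])))
E
```

```text
funnel (np.float32(282.5), np.float32(37.5)) [488.2   3.8 110. ] mouth dia 46.0 from axis 74.8
funnel (np.float32(347.5), np.float32(180.5)) [552.8 137.  110. ] mouth dia 39.4 from axis 73.3
stand mid [520.49485763  70.37557557 110.        ] sep 148.06410774680884 ang -115.86786606568617
knob c (316.64755742802686, 116.38409068111145) [521.   70.8 193. ]
verts [[502.5, 54.1], [497.5, 79.9], [516.7, 96.2], [540.1, 88.7], [545.4, 63.4], [525.9, 46.3]]
edge ang mod60 [40.9, 40.4, 42.2, 41.8, 41.4, 41.4] [26.2, 25.1, 24.6, 25.8, 25.9, 24.8]
spouts [447.2  56.1 141. ] [593.6  85.7 141. ] 149.3 [520.43830017  70.90368757 141.        ] ang -168.6011838898198
```

Everything agrees: axis (520.6,70.6), spout separation 149 mm, spouts at 11.4°, funnels at 64.1°. The first line-up is 127.3° (2.22 rad) clockwise. Moving over the knob and down.

Request:
carry_out(
  plan=[
    {"tx":-23,"ty":-18,"tz":-10,"rx":0,"ry":0,"rz":0.037},
    {"tx":-23,"ty":-18,"tz":-10,"rx":0,"ry":0,"rz":0},
    {"tx":0,"ty":0,"tz":-30,"rx":0,"ry":0,"rz":0},
    {"tx":0,"ty":0,"tz":-30,"rx":0,"ry":0,"rz":0},
    {"tx":0,"ty":0,"tz":0,"rx":0,"ry":0,"rz":0},
    {"tx":0,"ty":0,"tz":0,"rx":0,"ry":0,"rz":0},
  ],
)

```text
time: 3.25
tool_pos: [521.4, 70.7, 219.2]
tcp_rot: [3.141, -0.0, -2.427]
contact_force: [0.3, -0.2, 0.8]
grip_width: 91.8
finger_force: 0.0
```

```bash
python3 - <<'E'
from h import *
o=bot.get_obs();print(o["time"],o["tool_pos"].round(2),o["tcp_rot"].round(4),o["joint_positions"].round(3),o["moment"].round(3),o["contact_force"].round(2))
E
```

```text
3.25 [521.41  70.65 219.17] [ 3.1412e+00 -4.0000e-04 -2.4269e+00] [-0.011  0.351  1.533  0.     1.259 -2.297] [ 0.11  -0.104 -0.014] [ 0.28 -0.2   0.76]
```

Request:
carry_out(
  plan=[
    {"tx":-0.7,"ty":0,"tz":-25,"rx":0,"ry":0,"rz":0.008},
    {"tx":0,"ty":0,"tz":-25,"rx":0,"ry":0,"rz":0},
    {"tx":0,"ty":0,"tz":-13,"rx":0,"ry":0,"rz":0},
    {"tx":0,"ty":0,"tz":0,"rx":0,"ry":0,"rz":0},
  ],
)

```text
time: 3.65
tool_pos: [520.7, 70.8, 155.7]
tcp_rot: [3.141, -0.001, -2.418]
contact_force: [0.7, 0.4, 0.4]
grip_width: 92.2
finger_force: 0.0
```

Request:
carry_out(
  plan=[
    {"tx":0,"ty":0,"tz":0,"rx":0,"ry":0,"rz":0},
    {"tx":0,"ty":0,"tz":0,"rx":0,"ry":0,"rz":0},
    {"tx":0,"ty":0,"tz":0,"rx":0,"ry":0,"rz":0},
    {"tx":0,"ty":0,"tz":0,"rx":0,"ry":0,"rz":0},
    {"tx":0,"ty":0,"tz":0,"rx":0,"ry":0,"rz":0},
    {"tx":0,"ty":0,"tz":0,"rx":0,"ry":0,"rz":0},
    {"tx":0,"ty":0,"tz":0,"rx":0,"ry":0,"rz":0},
    {"tx":0,"ty":0,"tz":0,"rx":0,"ry":0,"rz":0},
  ],
  gripper=0.7,
)

```text
time: 4.45
tool_pos: [520.9, 70.3, 155.9]
tcp_rot: [-3.141, 0.0, -2.418]
contact_force: [2.2, -2.1, 1.7]
grip_width: 46.0
finger_force: 29.9
```

```bash
cat > st.py <<'E'
from h import *
o=bot.get_obs();y=o["tcp_rot"][2]
print(o["time"],o["tool_pos"].round(2),"yawdeg",round(float(np.degrees(y))%360,2),"q",o["joint_positions"].round(3),"M",o["moment"].round(3),"F",o["contact_force"].round(2),"tau6",round(float(o["tau"][5]),3),o["grip_width"],o["finger_force"])
E
python3 st.py
```

```text
4.45 [520.91  70.34 155.93] yawdeg 221.47 q [-0.012  0.411  1.629 -0.     1.101 -2.306] M [-0.145 -0.235 -0.205] F [ 2.21 -2.13  1.65] tau6 -0.211 45.9811865150136 29.93802934885025
```

Gripped squarely: 46.0 mm across flats at 30 N. Turning in steps up to the first line-up, which is safe wherever the bite comes, and logging the moment.

Request:
carry_out(
  plan=[
    {"tx":0,"ty":0,"tz":-0.06,"rx":0,"ry":0,"rz":-0.1},
    {"tx":0,"ty":0,"tz":-0.06,"rx":0,"ry":0,"rz":-0.1},
    {"tx":0,"ty":0,"tz":-0.06,"rx":0,"ry":0,"rz":-0.1},
    {"tx":0,"ty":0,"tz":-0.06,"rx":0,"ry":0,"rz":-0.1},
  ],
)

```text
time: 4.85
tool_pos: [521.1, 70.1, 155.7]
tcp_rot: [-3.14, 0.001, -2.821]
contact_force: [2.1, -3.0, 0.1]
grip_width: 46.1
finger_force: 29.8
```

```bash
python3 st.py
```

```text
4.85 [521.06  70.12 155.69] yawdeg 198.39 q [-1.200e-02  4.110e-01  1.629e+00 -1.000e-03  1.100e+00 -1.903e+00] M [-0.272 -0.436  0.287] F [ 2.12 -2.96  0.07] tau6 -1.025 46.07112323497276 29.806496500968933
```

Request:
carry_out(
  plan=[
    {"tx":0,"ty":0,"tz":-0.06,"rx":0,"ry":0,"rz":-0.1},
    {"tx":0,"ty":0,"tz":-0.06,"rx":0,"ry":0,"rz":-0.1},
  ],
)

```text
time: 5.05
tool_pos: [521.1, 70.0, 155.5]
tcp_rot: [-3.14, 0.001, -3.021]
contact_force: [1.0, -4.2, 0.1]
grip_width: 46.0
finger_force: 29.8
```

```bash
python3 st.py
```

```text
5.05 [521.1   69.97 155.53] yawdeg 186.92 q [-1.200e-02  4.110e-01  1.629e+00 -1.000e-03  1.100e+00 -1.703e+00] M [-0.439 -0.418  0.291] F [ 1.04 -4.23  0.07] tau6 -1.024 45.99814228599886 29.806414246559143
```

Request:
carry_out(
  plan=[
    {"tx":0,"ty":0,"tz":-0.06,"rx":0,"ry":0,"rz":-0.1},
    {"tx":0,"ty":0,"tz":-0.06,"rx":0,"ry":0,"rz":-0.1},
  ],
)

```text
time: 5.25
tool_pos: [521.1, 69.9, 155.4]
tcp_rot: [-3.14, 0.001, 3.062]
contact_force: [1.8, -4.6, 0.3]
grip_width: 46.4
finger_force: 29.8
```

```bash
python3 st.py
```

```text
5.25 [521.1   69.87 155.42] yawdeg 175.47 q [-0.012  0.411  1.629 -0.002  1.1   -1.503] M [-0.49  -0.482  0.313] F [ 1.76 -4.58  0.3 ] tau6 -1.024 46.3880090620836 29.806414246559143
```

Request:
carry_out(
  plan=[
    {"tx":0,"ty":0,"tz":-0.06,"rx":0,"ry":0,"rz":-0.1},
    {"tx":0,"ty":0,"tz":-0.06,"rx":0,"ry":0,"rz":-0.1},
  ],
)

```text
time: 5.45
tool_pos: [521.1, 69.7, 155.3]
tcp_rot: [-3.14, 0.002, 2.862]
contact_force: [1.9, -5.2, 0.2]
grip_width: 45.7
finger_force: 29.8
```

```bash
python3 st.py
```

```text
5.45 [521.09  69.73 155.3 ] yawdeg 164.0 q [-0.012  0.412  1.629 -0.002  1.099 -1.303] M [-0.655 -0.405  0.285] F [ 1.88 -5.21  0.17] tau6 -1.024 45.6521183801871 29.80648934841156
```

Request:
carry_out(
  plan=[
    {"tx":0,"ty":0,"tz":-0.06,"rx":0,"ry":0,"rz":-0.1},
    {"tx":0,"ty":0,"tz":-0.06,"rx":0,"ry":0,"rz":-0.1},
  ],
)

```text
time: 5.65
tool_pos: [521.1, 69.6, 155.2]
tcp_rot: [-3.141, 0.002, 2.662]
contact_force: [1.1, -5.0, 0.8]
grip_width: 46.2
finger_force: 29.8
```

```bash
python3 st.py
```

```text
5.65 [521.06  69.62 155.17] yawdeg 152.55 q [-0.012  0.412  1.63  -0.002  1.099 -1.103] M [-0.736 -0.392  0.331] F [ 1.15 -4.95  0.84] tau6 -1.024 46.167480123037066 29.806409776210785
```

Running moment is about 0.30 N m (thread friction only), so no bite yet. Going on in the same way towards yaw 94.2°.

Request:
carry_out(
  plan=[
    {"tx":0,"ty":0,"tz":-0.06,"rx":0,"ry":0,"rz":-0.1},
    {"tx":0,"ty":0,"tz":-0.06,"rx":0,"ry":0,"rz":-0.1},
  ],
)

```text
time: 5.85
tool_pos: [521.0, 69.5, 155.0]
tcp_rot: [-3.141, 0.002, 2.463]
contact_force: [1.4, -6.8, 0.6]
grip_width: 46.1
finger_force: 29.8
```

```bash
python3 st.py
```

```text
5.85 [520.98  69.5  155.02] yawdeg 141.09 q [-0.012  0.412  1.63  -0.002  1.099 -0.903] M [-0.825 -0.428  0.312] F [ 1.42 -6.82  0.59] tau6 -1.025 46.1206932130051 29.80657070875168
```

Request:
carry_out(
  plan=[
    {"tx":0,"ty":0,"tz":-0.06,"rx":0,"ry":0,"rz":-0.1},
    {"tx":0,"ty":0,"tz":-0.06,"rx":0,"ry":0,"rz":-0.1},
  ],
)

```text
time: 6.05
tool_pos: [520.9, 69.4, 154.9]
tcp_rot: [-3.141, 0.002, 2.262]
contact_force: [1.2, -6.2, 0.8]
grip_width: 45.6
finger_force: 29.8
```

```bash
python3 st.py
```

```text
6.05 [520.93  69.39 154.91] yawdeg 129.63 q [-0.012  0.412  1.63  -0.002  1.099 -0.703] M [-0.94  -0.334  0.34 ] F [ 1.19 -6.22  0.79] tau6 -1.025 45.629880520652236 29.806677103042603
```

Request:
carry_out(
  plan=[
    {"tx":0,"ty":0,"tz":-0.06,"rx":0,"ry":0,"rz":-0.1},
    {"tx":0,"ty":0,"tz":-0.06,"rx":0,"ry":0,"rz":-0.1},
  ],
)

```text
time: 6.25
tool_pos: [520.8, 69.3, 154.7]
tcp_rot: [-3.141, 0.002, 2.062]
contact_force: [-0.1, -7.3, 0.5]
grip_width: 46.0
finger_force: 29.8
```

```bash
python3 st.py
```

```text
6.25 [520.81  69.31 154.74] yawdeg 118.17 q [-0.012  0.412  1.63  -0.003  1.099 -0.503] M [-0.974 -0.309  0.274] F [-0.1  -7.29  0.51] tau6 -1.026 45.98379579514325 29.806909561157227
```

Request:
carry_out(
  plan=[
    {"tx":0,"ty":0,"tz":-0.06,"rx":0,"ry":0,"rz":-0.1},
    {"tx":0,"ty":0,"tz":-0.06,"rx":0,"ry":0,"rz":-0.1},
  ],
)

```text
time: 6.45
tool_pos: [520.7, 69.3, 154.7]
tcp_rot: [-3.141, 0.002, 1.862]
contact_force: [-0.9, -6.3, 1.0]
grip_width: 45.7
finger_force: 29.8
```

```bash
python3 st.py
```

```text
6.45 [520.73  69.26 154.65] yawdeg 106.71 q [-0.012  0.412  1.631 -0.003  1.098 -0.303] M [-1.133 -0.271  0.348] F [-0.86 -6.32  1.02] tau6 -1.026 45.7160978710838 29.80708122253418
```

Request:
carry_out(
  plan=[
    {"tx":0,"ty":0,"tz":-0.06,"rx":0,"ry":0,"rz":-0.1},
  ],
)

```text
time: 6.55
tool_pos: [520.6, 69.2, 154.6]
tcp_rot: [-3.141, 0.003, 1.762]
contact_force: [-0.3, -7.3, 1.0]
grip_width: 46.1
finger_force: 29.8
```

```bash
python3 st.py
```

```text
6.55 [520.64  69.24 154.58] yawdeg 100.98 q [-0.012  0.412  1.631 -0.003  1.098 -0.203] M [-1.098 -0.158  0.351] F [-0.3  -7.28  1.  ] tau6 -1.027 46.14153369458254 29.80714201927185
```

Request:
carry_out(
  plan=[
    {"tx":0,"ty":0,"tz":-0.04,"rx":0,"ry":0,"rz":-0.06},
  ],
)

```text
time: 6.65
tool_pos: [520.6, 69.2, 154.5]
tcp_rot: [-3.141, 0.003, 1.703]
contact_force: [-0.6, -7.2, 1.5]
grip_width: 46.1
finger_force: 29.8
```

```bash
python3 st.py
```

```text
6.65 [520.61  69.22 154.52] yawdeg 97.57 q [-0.012  0.412  1.631 -0.003  1.098 -0.143] M [-1.083 -0.2    0.308] F [-0.55 -7.17  1.51] tau6 -0.13 46.082532442316605 29.814037084579468
```

Request:
carry_out(
  plan=[
    {"tx":0,"ty":0,"tz":-0.04,"rx":0,"ry":0,"rz":-0.059},
  ],
)

```text
time: 6.75
tool_pos: [520.6, 69.2, 154.5]
tcp_rot: [-3.141, 0.003, 1.645]
contact_force: [-1.1, -7.3, 1.3]
grip_width: 45.6
finger_force: 29.8
```

```bash
python3 st.py
```

```text
6.75 [520.56  69.23 154.5 ] yawdeg 94.26 q [-0.012  0.412  1.631 -0.003  1.098 -0.085] M [-1.149 -0.175  0.25 ] F [-1.05 -7.31  1.32] tau6 -0.457 45.60241492934643 29.810969531536102
```

Request:
carry_out(
  plan=[
    {"tx":0,"ty":0,"tz":0,"rx":0,"ry":0,"rz":0},
  ],
)

```text
time: 6.85
tool_pos: [520.6, 69.2, 154.5]
tcp_rot: [-3.141, 0.002, 1.645]
contact_force: [-0.6, -6.3, 2.1]
grip_width: 46.0
finger_force: 30.0
```

```bash
python3 st.py
```

```text
6.85 [520.58  69.22 154.52] yawdeg 94.26 q [-0.012  0.412  1.631 -0.003  1.098 -0.085] M [-1.114 -0.195 -0.282] F [-0.56 -6.27  2.09] tau6 0.193 45.964979311076874 29.96250808238983
```

No bite at the first line-up: the running moment was still about 0.3 N m. So I go half a turn more, still watching for the bite.

Request:
carry_out(
  plan=[
    {"tx":0,"ty":0,"tz":-0.06,"rx":0,"ry":0,"rz":-0.1},
    {"tx":0,"ty":0,"tz":-0.06,"rx":0,"ry":0,"rz":-0.1},
    {"tx":0,"ty":0,"tz":-0.06,"rx":0,"ry":0,"rz":-0.1},
    {"tx":0,"ty":0,"tz":-0.06,"rx":0,"ry":0,"rz":-0.1},
  ],
)

```text
time: 7.25
tool_pos: [520.3, 69.3, 154.3]
tcp_rot: [3.141, 0.003, 1.244]
contact_force: [-1.3, -6.6, 1.8]
grip_width: 45.7
finger_force: 29.9
```

```bash
python3 st.py
```

```text
7.25 [520.32  69.33 154.27] yawdeg 71.25 q [-0.012  0.412  1.631 -0.003  1.098  0.316] M [-0.961  0.117  0.351] F [-1.29 -6.62  1.82] tau6 -1.001 45.659656804082836 29.86787348985672
```

Request:
carry_out(
  plan=[
    {"tx":0,"ty":0,"tz":-0.06,"rx":0,"ry":0,"rz":-0.1},
    {"tx":0,"ty":0,"tz":-0.06,"rx":0,"ry":0,"rz":-0.1},
    {"tx":0,"ty":0,"tz":-0.06,"rx":0,"ry":0,"rz":-0.1},
    {"tx":0,"ty":0,"tz":-0.06,"rx":0,"ry":0,"rz":-0.1},
  ],
)

```text
time: 7.65
tool_pos: [520.1, 69.5, 154.0]
tcp_rot: [3.141, 0.002, 0.844]
contact_force: [-2.7, -6.0, 3.7]
grip_width: 45.8
finger_force: 29.9
```

```bash
python3 st.py
```

```text
7.65 [520.11  69.45 154.04] yawdeg 48.36 q [-0.012  0.412  1.632 -0.003  1.098  0.716] M [-1.023  0.187  0.44 ] F [-2.74 -6.04  3.72] tau6 -0.865 45.79075583822516 29.85921084880829
```

Request:
carry_out(
  plan=[
    {"tx":0,"ty":0,"tz":-0.06,"rx":0,"ry":0,"rz":-0.1},
    {"tx":0,"ty":0,"tz":-0.06,"rx":0,"ry":0,"rz":-0.1},
    {"tx":0,"ty":0,"tz":-0.06,"rx":0,"ry":0,"rz":-0.1},
    {"tx":0,"ty":0,"tz":-0.06,"rx":0,"ry":0,"rz":-0.1},
  ],
)

```text
time: 8.05
tool_pos: [520.0, 69.6, 153.8]
tcp_rot: [3.14, 0.002, 0.444]
contact_force: [-3.6, -4.4, 4.3]
grip_width: 45.8
finger_force: 29.9
```

```bash
python3 st.py
```

```text
8.05 [519.99  69.64 153.81] yawdeg 25.44 q [-0.012  0.413  1.632 -0.002  1.098  1.116] M [-0.855  0.323  0.436] F [-3.63 -4.42  4.33] tau6 -0.853 45.80481278825504 29.858562648296356
```

Request:
carry_out(
  plan=[
    {"tx":0,"ty":0,"tz":-0.06,"rx":0,"ry":0,"rz":-0.1},
    {"tx":0,"ty":0,"tz":-0.06,"rx":0,"ry":0,"rz":-0.1},
    {"tx":0,"ty":0,"tz":-0.06,"rx":0,"ry":0,"rz":-0.1},
    {"tx":0,"ty":0,"tz":-0.06,"rx":0,"ry":0,"rz":-0.1},
  ],
)

```text
time: 8.45
tool_pos: [519.9, 69.8, 153.6]
tcp_rot: [3.14, 0.001, 0.044]
contact_force: [-3.1, -4.9, 2.9]
grip_width: 46.0
finger_force: 29.9
```

```bash
python3 st.py
```

```text
8.45 [519.93  69.83 153.55] yawdeg 2.52 q [-0.012  0.413  1.633 -0.002  1.097  1.516] M [-0.705  0.335  0.478] F [-3.06 -4.86  2.92] tau6 -0.842 46.01358354305656 29.857746362686157
```

The bite came 0.4–0.8 rad past the first line-up: the moment rose to about 0.45 N m and τ6 shifted too. Now on to the second line-up at yaw −85.8°, 1.54 rad further.

Request:
carry_out(
  plan=[
    {"tx":0,"ty":0,"tz":-0.06,"rx":0,"ry":0,"rz":-0.1},
    {"tx":0,"ty":0,"tz":-0.06,"rx":0,"ry":0,"rz":-0.1},
    {"tx":0,"ty":0,"tz":-0.06,"rx":0,"ry":0,"rz":-0.1},
    {"tx":0,"ty":0,"tz":-0.06,"rx":0,"ry":0,"rz":-0.1},
    {"tx":0,"ty":0,"tz":-0.06,"rx":0,"ry":0,"rz":-0.1},
    {"tx":0,"ty":0,"tz":-0.06,"rx":0,"ry":0,"rz":-0.1},
    {"tx":0,"ty":0,"tz":-0.06,"rx":0,"ry":0,"rz":-0.1},
    {"tx":0,"ty":0,"tz":-0.06,"rx":0,"ry":0,"rz":-0.1},
    {"tx":0,"ty":0,"tz":-0.06,"rx":0,"ry":0,"rz":-0.1},
    {"tx":0,"ty":0,"tz":-0.06,"rx":0,"ry":0,"rz":-0.1},
    {"tx":0,"ty":0,"tz":-0.06,"rx":0,"ry":0,"rz":-0.1},
    {"tx":0,"ty":0,"tz":-0.06,"rx":0,"ry":0,"rz":-0.1},
  ],
)

```text
time: 9.65
tool_pos: [520.3, 70.3, 152.8]
tcp_rot: [3.141, -0.001, -1.156]
contact_force: [-0.3, -0.9, 2.0]
grip_width: 45.8
finger_force: 29.9
```

```bash
python3 st.py
```

```text
9.65 [520.27  70.33 152.82] yawdeg 293.78 q [-1.100e-02  4.140e-01  1.633e+00 -1.000e-03  1.095e+00  2.716e+00] M [-0.29   0.123  0.505] F [-0.29 -0.88  1.99] tau6 -0.802 45.77730665697672 29.853967130184174
```

Request:
carry_out(
  plan=[
    {"tx":0,"ty":0,"tz":-0.06,"rx":0,"ry":0,"rz":-0.1},
    {"tx":0,"ty":0,"tz":-0.06,"rx":0,"ry":0,"rz":-0.1},
    {"tx":0,"ty":0,"tz":-0.06,"rx":0,"ry":0,"rz":-0.1},
    {"tx":0,"ty":0,"tz":-0.03,"rx":0,"ry":0,"rz":-0.04},
    {"tx":0,"ty":0,"tz":0,"rx":0,"ry":0,"rz":0},
  ],
)

```text
time: 10.15
tool_pos: [520.4, 70.4, 152.6]
tcp_rot: [3.141, -0.001, -1.493]
contact_force: [-0.1, -1.5, 2.1]
grip_width: 46.1
finger_force: 29.9
```

```bash
python3 st.py
```

```text
10.15 [520.43  70.39 152.62] yawdeg 274.46 q [-1.100e-02  4.140e-01  1.633e+00 -1.000e-03  1.094e+00  3.053e+00] M [-0.346  0.166 -0.044] F [-0.14 -1.47  2.06] tau6 0.4 46.07116000973802 29.931366741657257
```

Grip released after a check at yaw 274.5° (target 274.2°), then I rise and back off for one look.

Request:
carry_out(
  plan=[
    {"tx":0,"ty":0,"tz":0,"rx":0,"ry":0,"rz":0},
    {"tx":0,"ty":0,"tz":0,"rx":0,"ry":0,"rz":0},
    {"tx":0,"ty":0,"tz":0,"rx":0,"ry":0,"rz":0},
    {"tx":0,"ty":0,"tz":0,"rx":0,"ry":0,"rz":0},
    {"tx":0,"ty":0,"tz":0,"rx":0,"ry":0,"rz":0},
    {"tx":0,"ty":0,"tz":0,"rx":0,"ry":0,"rz":0},
  ],
  gripper=0,
)

```text
time: 10.75
tool_pos: [520.5, 70.7, 152.5]
tcp_rot: [3.141, 0.0, -1.493]
contact_force: [0.5, 0.7, 0.7]
grip_width: 89.3
finger_force: 0.0
```

Request:
carry_out(
  plan=[
    {"tx":0,"ty":0,"tz":20,"rx":0,"ry":0,"rz":0},
    {"tx":0,"ty":0,"tz":40,"rx":0,"ry":0,"rz":0},
    {"tx":0,"ty":0,"tz":40,"rx":0,"ry":0,"rz":0},
    {"tx":0,"ty":0,"tz":40,"rx":0,"ry":0,"rz":0.14},
    {"tx":-10,"ty":20,"tz":0,"rx":0,"ry":0,"rz":0.14},
    {"tx":-10,"ty":20,"tz":0,"rx":0,"ry":0,"rz":0.14},
    {"tx":-10,"ty":15,"tz":0,"rx":0,"ry":0,"rz":0},
    {"tx":0,"ty":0,"tz":0,"rx":0,"ry":0,"rz":0},
    {"tx":0,"ty":0,"tz":0,"rx":0,"ry":0,"rz":0},
  ],
)

```text
time: 11.65
tool_pos: [490.7, 125.6, 292.6]
tcp_rot: [-3.142, -0.0, -1.073]
contact_force: [-0.8, 0.1, 0.6]
grip_width: 91.6
finger_force: 0.0
```

```bash
python3 st.py; python3 - <<'E'
from meas import *
m=bot.camera_model("wrist");im=bot.capture("wrist");cv2.imwrite("pics/w3.png",im[:,:,::-1])
f=meas(im,m,np.array([520.6,70.5]))
print(proj(m,(520.6,70.5,190)).round(0))
h=cv2.cvtColor(im,cv2.COLOR_RGB2HSV);mk=cv2.inRange(h,np.array((7,120,60)),np.array((30,255,255)))
mk[235:]=0;ks=[k for k in cv2.findContours(mk,cv2.RETR_EXTERNAL,cv2.CHAIN_APPROX_NONE)[0]if cv2.contourArea(k)>100]
hu=cv2.convexHull(np.vstack(ks));P=np.array([plane(m,u,189.6)[:2] for u in cv2.approxPolyDP(hu,5,True)[:,0].astype(float)])
print("c",P.mean(0),"edge ang mod60",[round(float(np.degrees(np.arctan2(*(b-a)[::-1]))%60),1) for a,b in zip(P,np.roll(P,-1,0))])
E
```

```text
11.65 [490.66 125.58 292.61] yawdeg 298.54 q [ 0.099  0.263  1.453 -0.     1.425  2.743] M [ 0.177  0.004 -0.017] F [-0.79  0.11  0.63] tau6 0.03 91.55997442364708 0.0
funnel (np.float32(254.5), np.float32(154.5)) [553.7 138.  110. ] mouth dia 37.7 from axis 75.2
funnel (np.float32(384.5), np.float32(60.5)) [487.6   3.5 110. ] mouth dia 38.1 from axis 74.6
[318. 111.]
c [520.89570069  71.79991442] edge ang mod60 [32.0, 33.3, 33.6, 35.1, 34.7, 34.6]
```

View pics/w3.png

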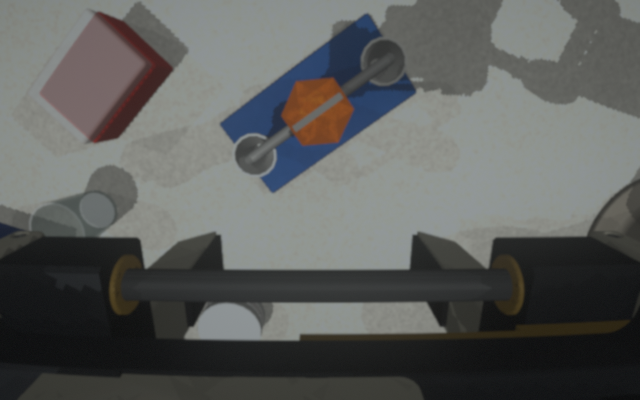

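The wrist view shows both spouts ending inside the funnel mouths, at (254,155) and (384,61). Head angle is about 64°, matching the stand. Now the lever: I locate the block from the side picture.

```bash
python3 - <<'E'
from h import *
m=bot.camera_model("side")
P=np.array([plane(m,u,25) for u in((293.75,330),(322,316),(328.75,335),(300,347))])
print(P.round(0).tolist(),P.mean(0),[np.linalg.norm(a-b).round(0) for a,b in zip(P,np.roll(P,-1,0))])
ms=bot.camera_model("scene")
Q=np.array([plane(ms,u,25) for u in((278.3,154),(292,143),(301,150),(288,162))])
print(Q.round(0).tolist(),Q.mean(0))
for c in(P.mean(0),Q.mean(0)):
  d=c[:2]-(460.7,-307.5);print(np.linalg.norm(d),np.degrees(np.arctan2(d[1],d[0])))
E
```

```text
[[463.0, -299.0, 25.0], [533.0, -280.0, 25.0], [534.0, -330.0, 25.0], [466.0, -343.0, 25.0]] [ 499.014433   -313.28823082   25.        ] [np.float64(72.0), np.float64(50.0), np.float64(69.0), np.float64(44.0)]
[[535.0, -319.0, 25.0], [466.0, -326.0, 25.0], [466.0, -279.0, 25.0], [535.0, -268.0, 25.0]] [ 500.44445886 -298.13655088   25.        ]
38.749185695063254 -8.5908151319729
40.832538369723586 13.256653437713634
```

Request:
carry_out(
  plan=[
    {"tx":-9.5,"ty":-44.5,"tz":0,"rx":0,"ry":0,"rz":0.125},
    {"tx":-9.5,"ty":-44.5,"tz":0,"rx":0,"ry":0,"rz":0.125},
    {"tx":-9.5,"ty":-44.5,"tz":0,"rx":0,"ry":0,"rz":0.125},
    {"tx":-9.5,"ty":-44.5,"tz":0,"rx":0,"ry":0,"rz":0.125},
    {"tx":-9.5,"ty":-44.5,"tz":0,"rx":0,"ry":0,"rz":0.125},
    {"tx":-9.5,"ty":-44.5,"tz":0,"rx":0,"ry":0,"rz":0.125},
    {"tx":-9.5,"ty":-44.5,"tz":0,"rx":0,"ry":0,"rz":0.125},
    {"tx":-9.5,"ty":-44.5,"tz":0,"rx":0,"ry":0,"rz":0.125},
    {"tx":-9.5,"ty":-44.5,"tz":0,"rx":0,"ry":0,"rz":0.125},
    {"tx":-9.5,"ty":-44.5,"tz":0,"rx":0,"ry":0,"rz":0.125},
    {"tx":0,"ty":0,"tz":0,"rx":0,"ry":0,"rz":0},
    {"tx":0,"ty":0,"tz":0,"rx":0,"ry":0,"rz":0},
  ],
  gripper=1,
)

```text
time: 12.9
tool_pos: [395.8, -316.8, 291.9]
tcp_rot: [-3.141, 0.001, 0.161]
contact_force: [0.4, -0.3, 0.2]
grip_width: 1.8
finger_force: 0.0
```

```bash
python3 st.py; python3 - <<'E'
from h import *
m=bot.camera_model("wrist");im=bot.capture("wrist");cv2.imwrite("pics/w4.png",im[:,:,::-1])
for lo,hi in(((0,150,60),(7,255,255)),):
    for a,c,k in blobs(im[:235],lo,hi)[:4]: print(a,c.round(1),plane(m,c,92).round(1),cv2.boundingRect(k))
for p in((460.7,-307.5,92),(499,-306,25)):print(proj(m,p).round(0))
E
```

```text
12.9 [ 395.84 -316.76  291.93] yawdeg 9.22 q [-0.826  0.265  1.452  0.     1.426  0.584] M [ 0.046 -0.039  0.043] F [ 0.37 -0.33  0.22] tau6 -0.253 1.7728577170040085 0.0
357.0 [317.4 105.5] [ 461.9 -305.1   92. ] (307, 95, 22, 23)
[320. 107.]
[323.  72.]
```

View pics/w4.png

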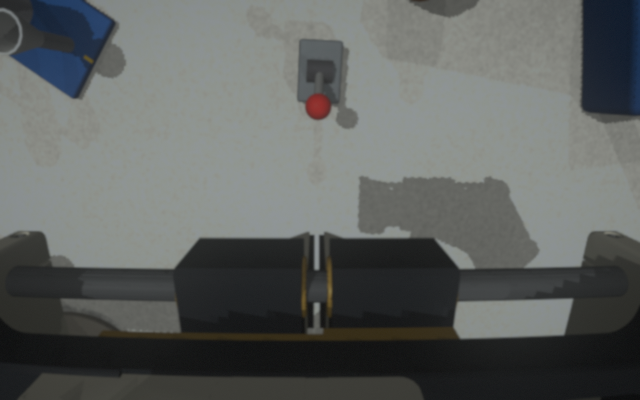

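The wrist view shows the ball at (317,106), i.e. (462,−305,92), and the block centred near (321,71) in line with the tool's x axis (about 9°). Checking the bottle's distance from the gripper body's sweep.

```bash
python3 - <<'E'
from h import *
m,s=bot.camera_model("side"),bot.camera_model("scene")
print("cap top",tri(m,(390,318.5),s,(237,130)))
w=bot.camera_model("wrist")
for a in((298,101),(339,102),(343,41),(300,40)):print(plane(w,a,25).round(1))
E
```

```text
cap top (array([ 631.57428516, -395.53332829,  150.34575276]), np.float64(2.37003052014528))
[ 462.8 -281.1   25. ]
[ 469.5 -328.4   25. ]
[ 536.4 -321.1   25. ]
[ 529.6 -273.2   25. ]
```

The bottle is clear (x > 597). Push direction is about 7°. Moving down behind the ball, then pushing.

Request:
carry_out(
  plan=[
    {"tx":18,"ty":6,"tz":-40,"rx":0,"ry":0,"rz":-0.04},
    {"tx":0,"ty":0,"tz":-45,"rx":0,"ry":0,"rz":0},
    {"tx":0,"ty":0,"tz":-45,"rx":0,"ry":0,"rz":0},
    {"tx":0,"ty":0,"tz":-45,"rx":0,"ry":0,"rz":0},
    {"tx":0,"ty":0,"tz":-40,"rx":0,"ry":0,"rz":0},
    {"tx":0,"ty":0,"tz":0,"rx":0,"ry":0,"rz":0},
    {"tx":0,"ty":0,"tz":0,"rx":0,"ry":0,"rz":0},
  ],
)

```text
time: 13.65
tool_pos: [415.2, -308.8, 78.3]
tcp_rot: [-3.141, 0.0, 0.126]
contact_force: [0.4, -0.4, 0.5]
grip_width: 0.2
finger_force: 0.0
```

Request:
carry_out(
  plan=[
    {"tx":10,"ty":1.2,"tz":0,"rx":0,"ry":0,"rz":0},
    {"tx":10,"ty":1.2,"tz":0,"rx":0,"ry":0,"rz":0},
    {"tx":10,"ty":1.2,"tz":0,"rx":0,"ry":0,"rz":0},
    {"tx":10,"ty":1.2,"tz":0,"rx":0,"ry":0,"rz":0},
    {"tx":10,"ty":1.2,"tz":0,"rx":0,"ry":0,"rz":0},
    {"tx":10,"ty":1.2,"tz":0,"rx":0,"ry":0,"rz":0},
  ],
)

```text
time: 14.25
tool_pos: [475.6, -302.1, 77.6]
tcp_rot: [3.141, -0.0, 0.126]
contact_force: [-0.9, -0.5, 0.5]
grip_width: 0.5
finger_force: 0.5
```

Request:
carry_out(
  plan=[
    {"tx":10,"ty":1.2,"tz":0,"rx":0,"ry":0,"rz":0},
    {"tx":10,"ty":1.2,"tz":0,"rx":0,"ry":0,"rz":0},
    {"tx":5,"ty":0.6,"tz":0,"rx":0,"ry":0,"rz":0},
    {"tx":0,"ty":0,"tz":0,"rx":0,"ry":0,"rz":0},
  ],
)

```text
time: 14.65
tool_pos: [500.3, -299.0, 77.2]
tcp_rot: [-3.142, -0.0, 0.126]
contact_force: [-0.0, 0.6, -0.2]
grip_width: 0.4
finger_force: 0.0
```

Request:
carry_out(
  plan=[
    {"tx":4,"ty":0.5,"tz":0,"rx":0,"ry":0,"rz":0},
    {"tx":4,"ty":0.5,"tz":0,"rx":0,"ry":0,"rz":0},
  ],
)

```text
time: 14.85
tool_pos: [507.4, -298.2, 77.4]
tcp_rot: [-3.141, 0.001, 0.125]
contact_force: [-0.4, -0.1, 0.1]
grip_width: 0.6
finger_force: 0.5
```

Request:
carry_out(
  plan=[
    {"tx":2,"ty":0.2,"tz":0,"rx":0,"ry":0,"rz":0},
    {"tx":1,"ty":0.1,"tz":0,"rx":0,"ry":0,"rz":0},
  ],
)

```text
time: 15.05
tool_pos: [510.7, -297.9, 77.5]
tcp_rot: [-3.142, 0.0, 0.126]
contact_force: [-1.4, -0.2, 0.7]
grip_width: 0.1
finger_force: 0.4
```

Request:
carry_out(
  plan=[
    {"tx":1,"ty":0.1,"tz":0,"rx":0,"ry":0,"rz":0},
  ],
)

```text
time: 15.15
tool_pos: [511.5, -297.8, 77.5]
tcp_rot: [-3.142, 0.0, 0.126]
contact_force: [-0.5, -0.8, -0.2]
grip_width: 0.6
finger_force: 0.4
```

Request:
carry_out(
  plan=[
    {"tx":2,"ty":0.2,"tz":0,"rx":0,"ry":0,"rz":0},
    {"tx":1,"ty":0.1,"tz":0,"rx":0,"ry":0,"rz":0},
  ],
)

```text
time: 15.35
tool_pos: [513.1, -297.7, 77.4]
tcp_rot: [-3.141, 0.003, 0.126]
contact_force: [-10.7, -1.9, 2.0]
grip_width: 0.5
finger_force: 4.7
```

Request:
carry_out(
  plan=[
    {"tx":1.5,"ty":0.2,"tz":0,"rx":0,"ry":0,"rz":0},
  ],
)

```text
time: 15.45
tool_pos: [513.4, -297.5, 77.3]
tcp_rot: [-3.14, 0.006, 0.126]
contact_force: [-16.4, -3.7, 6.8]
grip_width: 0.8
finger_force: 7.7
```

Request:
carry_out(
  plan=[
    {"tx":1.5,"ty":0.2,"tz":0,"rx":0,"ry":0,"rz":0},
  ],
)

```text
time: 15.55
tool_pos: [513.5, -297.5, 77.3]
tcp_rot: [-3.14, 0.009, 0.126]
contact_force: [-21.4, -3.9, 8.6]
grip_width: 0.3
finger_force: 10.4
```

Request:
carry_out(
  plan=[
    {"tx":1,"ty":0.1,"tz":0,"rx":0,"ry":0,"rz":0},
  ],
)

```text
time: 15.65
tool_pos: [513.6, -297.5, 77.3]
tcp_rot: [-3.139, 0.01, 0.126]
contact_force: [-22.6, -4.4, 9.2]
grip_width: 0.6
finger_force: 11.6
```

The lever is hard against its stop, at the expected place. Backing straight off, rising, and checking.

Request:
carry_out(
  plan=[
    {"tx":-10,"ty":-1.2,"tz":0,"rx":0,"ry":0,"rz":0},
    {"tx":-30,"ty":-3.6,"tz":0,"rx":0,"ry":0,"rz":0},
    {"tx":-30,"ty":-3.6,"tz":0,"rx":0,"ry":0,"rz":0},
    {"tx":-20,"ty":-2,"tz":40,"rx":0,"ry":0,"rz":0},
    {"tx":0,"ty":0,"tz":45,"rx":0,"ry":0,"rz":0},
    {"tx":0,"ty":0,"tz":45,"rx":0,"ry":0,"rz":0},
    {"tx":0,"ty":0,"tz":45,"rx":0,"ry":0,"rz":0},
    {"tx":0,"ty":0,"tz":30,"rx":0,"ry":0,"rz":0},
    {"tx":0,"ty":0,"tz":0,"rx":0,"ry":0,"rz":0},
    {"tx":0,"ty":0,"tz":0,"rx":0,"ry":0,"rz":0},
  ],
)

```text
time: 16.65
tool_pos: [428.8, -307.5, 282.9]
tcp_rot: [3.14, -0.001, 0.126]
contact_force: [-0.4, -0.2, -0.9]
grip_width: 0.6
finger_force: 0.0
```

```bash
python3 st.py; python3 - <<'E'
from h import *
m=bot.camera_model("wrist");im=bot.capture("wrist");cv2.imwrite("pics/w5.png",im[:,:,::-1])
for a,c,k in blobs(im[:235],(0,150,60),(7,255,255))[:4]: print(a,c.round(1),plane(m,c,92).round(1),"expected open ~(537,-297)")
s=bot.capture("side");cv2.imwrite("pics/s5.png",cv2.resize(s[140:350,220:420],(600,630))[:600,:,::-1])
E
```

```text
16.65 [ 428.81 -307.5   282.9 ] yawdeg 7.2 q [-0.768  0.308  1.417  0.     1.415  0.677] M [-0.016 -0.029  0.027] F [-0.36 -0.15 -0.93] tau6 0.001 0.5755699396389101 0.0
400.0 [321.3  59.4] [ 538.  -296.8   92. ] expected open ~(537,-297)
```

View pics/s5.png

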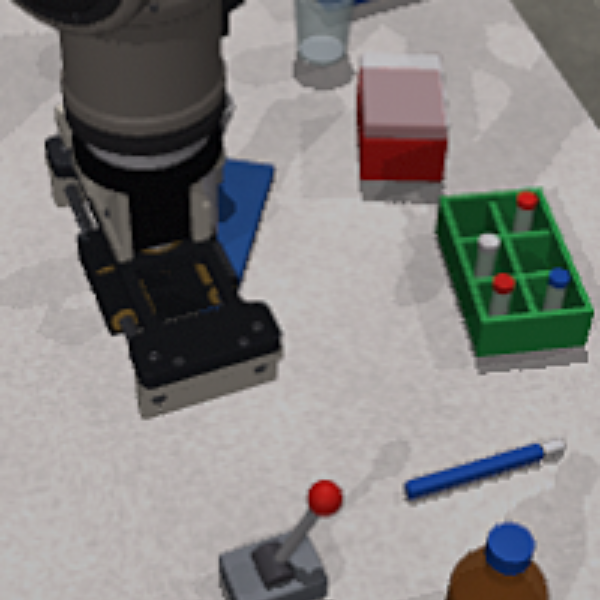

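The side view shows the lever thrown over, ball at crop (325,497) and measured at (538,−297), its open position. The rack, box, marker and bottle are undisturbed and the arm touches nothing, so I'm handing in.

```bash
python3 -c "
from plant import bot
print(bot.close_job())"
```

```text
the job is handed in; nothing more can be done
None
```

The head is screwed down past the bite (felt 0.4–0.8 rad after the first line-up) to the next line-up, with both spouts over the funnels; I then let go of it and threw the lever to its open stop, and the job is handed in at about 17 s.

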